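# Fit the fresh water-filter cartridge

## Task

Fit the fresh water-filter cartridge, the white one with the blue wing grip, into the socket of the filter station: lower it with its lugs in the two slots, push it down fully home against the spring, then turn it clockwise (seen from above) a quarter turn so that it locks and stays down, and let go. Leave the spent tan cartridge with the black grip standing where it is.

Things in the scene. Friction and masses are not known exactly. Their poses are not given: they have to be found in the camera images.
- fresh_cartridge: White, blue band and blue wing grip, 95 mm tall, about 0.2 kg, upright, loose. Origin: centre of underside, z up. Spigot radius 20, 23 tall; canister radius 30, from 23 to 60; wing: bar 50 long (x), 16 thick (y), from 60 to 95, pinch across y. Two opposite lugs on the spigot, along x under the wing's ends: to radius 31, 14 wide, 6 to 13 high. A half turn makes no difference.
- spent_cartridge: Tan, with black band and black wing grip; otherwise the same shape, size, origin and axes as the fresh cartridge. Stands upright on the worktop, loose; not to be moved.
- station: Fixed white housing 136 x 160 mm (x, y), 65 high; grey collar round the socket mid-top, its top at 70. Origin: underside centre, z up. Opening radius 25; two opposite slots along x (black bars point at them), 25 wide, admit the lugs: cartridge x along station x, either way, within 10 degrees and 4 mm. Locked: wing along station y, at the two blue dots; stops a little past 90 degrees.
- socket_home (a point): On the socket axis, 23 mm below the collar's top: where the cartridge's origin is when fully home (canister on collar, lugs 3 mm below the 7 mm thick collar). Axes as station. A sprung orange plunger meets the foot 8 mm above home and pushes up 4 N, 6 N at home: unlocked it pops up; locked it rises up to 3 mm and stays. Only clockwise turning (from above) is free.

How it is judged:
On the way, in this order (a step that is already met when the one before it is completed fails the run):
1. the fresh cartridge is pushed down home in the socket, lugs in line with the slots (horizontal distance between fresh_cartridge and socket_home below 0.01 m and angle between fresh_cartridge's own z axis and vertical below 0.17 rad and z of fresh_cartridge in the frame of socket_home below 0.004 m and angle between the x axis of fresh_cartridge and the x axis of station, either way round below 0.38 rad), for 0.1 s.
2. it is turned a quarter turn while down, lugs under the collar (horizontal distance between fresh_cartridge and socket_home below 0.01 m and angle between fresh_cartridge's own z axis and vertical below 0.17 rad and z of fresh_cartridge in the frame of socket_home below 0.006 m and angle between the x axis of fresh_cartridge and the y axis of station, either way round below 0.38 rad), for 0.2 s.
At the end, for the whole second after the job is handed in: The fresh cartridge is locked in the socket and at rest: its origin within 10 mm sideways of socket_home and no more than 6 mm above it, upright within 10 degrees, its wing along the station's y within 22 degrees (all of step 2 and linear speed of fresh_cartridge below 0.02 m/s); the robot touches nothing.
It fails at once if the spent cartridge is moved by more than 30 mm or knocked over (distance of spent_cartridge from where it was at the start of the episode above 0.03 m or angle between spent_cartridge's own z axis and vertical above 0.5 rad).
It also fails if it takes over 46 s, if anything falls off the work surface, if the arm or the gripper's body presses on something with over 40 N, if the wrist force passes 120 N, or if a joint passes its speed limit or range.

## Robot

A 7-joint arm with a two-finger parallel gripper is mounted at the origin on a cart in front of the work surface, level with it; the furniture and walls round the work are solid. World frame = base frame: x ahead of the robot, y to its left, z up, the work surface at z = 0. Lengths are in m, angles in rad, forces in N, time in s.
With the tool pointing down it reaches from about 0.425 to 0.95 m from the base axis. Payload 16.7 kg.
Tool frame: the origin (TCP) lies between the finger pads; the fingertips stand 17 mm ahead of it and the grasp point (between the pads) lies 2 mm behind it; z points along the fingers, y is the line along which they close (so a half turn about z gives the same grasp; the last joint's range is limited). The gripper opens to 94 mm and grips with 3 to 60 N. Pads are 16 mm wide; open, the fingers measure 119 mm over their backs; the gripper's body (75 mm by 177 mm) begins 78 mm behind the grasp point.
Start: joints at [-1.411, 0.426, 0.074, 1.606, -0.034, 1.111, -0.067], TCP at [0.205, 0.643, 0.222] pointing down, gripper open.
Joint ranges: [-2.85, 2.85], [-0.5, 2.14], [-1.23, 1.37], [0.21, 2.46], [-1.02, 4.16], [0.16, 2.05], [-2.73, 2.73]. Speed limits (rad/s): [1.89, 1.89, 2.39, 2.39, 3.01, 3.01, 3.01].

## Interface

Orientations are given as a unit quaternion [w, x, y, z].
In Python, from rig import * gives the robot as it stands.
- The arm moves only by the tool apply_moves, never from a script. Its argument "motion" is a list of rows, each a list of 2 entries, a list of its own where there are three numbers: the shift along the world's x, y, z in mm, then the turn about the world's z in rad. A call has 1 to 5 rows; each row shifts and turns the commanded pose from where the row before left it; what a row does not reach is not made up. A row lasts 1/10 s, in which the tool goes at most 50 mm and 8.59 degrees, less where a joint would pass 70% of its speed; a pose out of reach is approached as far as the arm can. A call with a gripper value outside its range is refused whole. "grip" is the finger opening in mm, from 0 to 94, set as the call begins (left out, the last holds). The fingers move at their own pace and stop on an object; "squeeze" is the grip in N (left out, the last holds). Time passes only in rows, so rows that do not move let the fingers close. It gives the time, the measured TCP pose, the force, the opening and the grip force at its end, in the units of the state.
- observe(): the state, without advancing time (a new reading comes with each control period).
- camera(name): name is "scene" or "top" or "wrist"; returns a dict with "frame" (420x560x3 uint8, red, green, blue), "fovy" (degrees; the focal length in pixels is half the picture's height over the tangent of half this angle, whatever the lens; pixels are square), "cx", "cy" (the principal point, pixels), "extrinsics" (4x4, takes a point from camera to world coordinates). Camera axes: x right, y up, looking along -z (the intrinsics and any distortion apply to the point x, -y, -z); pixel columns grow to the right and rows downward; lengths in m; the calibration is good to about 2 mm. The wrist camera is an equidistant fisheye: a pixel r from the principal point sees the ray r / f radians off the axis. A picture is of the moment at which its call begins. There is no depth.
- close_job(): hands the job in; it is judged then, once.
Trained networks look in a picture, given as the dict that the camera call returned (one of the last four; its "shot" number tells which), for a name from the list of things; names that differ only in an ending like _2 or _b are one class to them, and where a whole thing is asked for, a point or a joint stands for the part that bears it (a point fixed in the world has none). Each returns a list of dicts, best first, with "score" (0 to 1); they miss things now and then, are a little off and sometimes report something else, mostly with a low value. They report only what shows in the picture. A call takes as long as a camera call.
- find_in(picture, label): "location" ([x, y, z] in m, in the coordinates of the camera as it stood for that picture, good to about 4 mm: the middle of the surface that is visible of it).
The state is a dict: "t": time; "joint_pos": joint angles; "qvel": joint speeds; "tau": joint torques, N m; "eef_pos": TCP position; "orientation": TCP orientation; "contact_force": force on the tool from outside, world axes, zero at the start; "wrist_torque": the same for the moment, N m; "opening": opening from 0.0 (shut) to 1.0 (fully open); "grip_force": force on a finger pad.
Only numpy, scipy, OpenCV 4.12 (cv2) and the standard library are available. Lean on these libraries where they do the work, as an engineer would, in place of code of your own. Each camera call takes 0.05 s, during which the arm holds its last target. There are 200 camera calls.

## Working session

There is one attempt and no reset: what is moved stays moved. The work goes in short steps, Python scripts to look and compute and a tool call to move; the robot and the scene stay as the last step left them, time stands still between calls to the robot, and variables do not carry over. Pictures are saved under pics/ and viewed, at most 10 in all, crops included, and the job is handed in when it is done.

Besides the shell and the picture viewer there is one more tool, called after "Request:" by a JSON object that holds its "fn" and its "kwargs", one argument or row to a line. apply_moves: Moves the arm, as the interface text tells. Its arguments: {"type":"object","properties":{"motion":{"type":"array"},"grip":{"type":"number"},"squeeze":{"type":"number"}},"required":["motion"]}

```bash
mkdir -p pics; cat > h.py <<'E'
from rig import *
import numpy as np, cv2
def world(p,loc):
    return (np.array(p["extrinsics"])@np.r_[loc,1])[:3]
def proj(p,w):
    E=np.array(p["extrinsics"]);c=np.linalg.inv(E)@np.r_[w,1]
    f=210/np.tan(np.radians(p["fovy"])/2)
    return p["cx"]+f*c[0]/-c[2], p["cy"]-f*c[1]/-c[2]
def ray(p,u,v,z):
    E=np.array(p["extrinsics"]);f=210/np.tan(np.radians(p["fovy"])/2)
    d=E[:3,:3]@np.array([(u-p["cx"])/f,-(v-p["cy"])/f,-1]);o=E[:3,3]
    return o+d*(z-o[2])/d[2]
def save(p,n): cv2.imwrite("pics/"+n,p["frame"][:,:,::-1])
E
python3 - <<'E'
from h import *
ims=[]
for c in ["top","scene"]:
    p=camera(c); save(p,c+".png")
    print(c,p["fovy"],p["cx"],p["cy"],np.round(p["extrinsics"],3).tolist())
    for l in ["fresh_cartridge","spent_cartridge","station"]:
        print(l,[(round(d["score"],2),world(p,d["location"]).round(3),np.round(proj(p,world(p,d["location"])))) for d in find_in(p,l)[:3]])
print(observe())
E
```

```text
top 49.70864518670789 280.56627523088474 213.27059120321167 [[0.162, 0.965, -0.204, 0.269], [-0.987, 0.158, -0.033, -0.001], [0.001, 0.207, 0.978, 1.065], [0.0, 0.0, 0.0, 1.0]]
fresh_cartridge [(0.82, array([0.468, 0.266, 0.059]), array([179., 202.]))]
spent_cartridge [(0.84, array([0.463, 0.098, 0.06 ]), array([251., 215.]))]
station [(0.88, array([ 0.422, -0.167,  0.063]), array([365., 252.]))]
scene 53.59869447158072 276.84048826784107 204.92637069400433 [[0.971, 0.179, -0.156, 0.339], [-0.237, 0.782, -0.577, -0.488], [0.019, 0.597, 0.802, 0.73], [0.0, 0.0, 0.0, 1.0]]
fresh_cartridge [(0.68, array([0.475, 0.265, 0.058]), array([252., 117.]))]
spent_cartridge [(0.7, array([0.47 , 0.086, 0.06 ]), array([267., 171.]))]
station [(0.73, array([ 0.427, -0.191,  0.065]), array([279., 292.]))]
{'t': 0.4, 'joint_pos': array([-1.41148711,  0.42623122,  0.07389759,  1.60610337, -0.03410513,
        1.11083272, -0.06710491]), 'qvel': array([-0.00078718, -0.00081201,  0.0001352 , -0.00029462, -0.00079782,
        0.00018398, -0.00040613]), 'tau': array([-3.18608974e-03, -9.34616089e+01,  3.65876824e+00, -4.54072022e+01,
       -4.91769647e-02,  1.49028649e-02,  7.38988024e-05]), 'eef_pos': array([0.20513698, 0.64295356, 0.22233347]), 'orientation': array([-2.63533373e-05,  1.53824414e-01,  9.88098186e-01, -1.56104998e-04]), 'contact_force': array([ 0.02711299,  1.24141872, -0.83817552]), 'wrist_torque': array([ 0.03176759,  0.02295422, -0.04311473]), 'grip_force': 0.0, 'opening': 0.9996293926758048}
```

View pics/top.png

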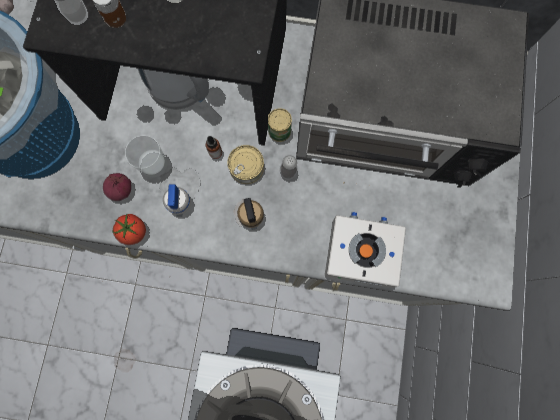

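View pics/scene.png

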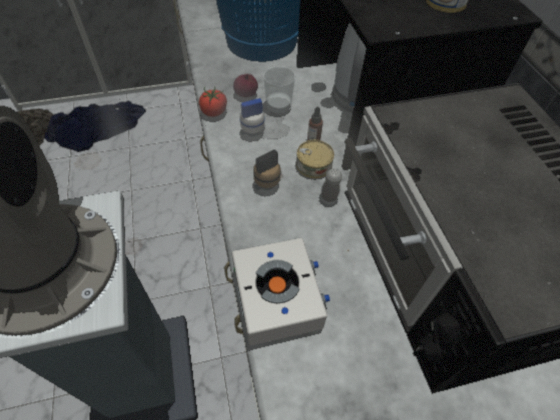

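```bash
python3 - <<'E'
from h import *
T=camera("top");S=camera("scene")
for n,p,zs in (("top",T,None),("scene",S,None)):
    hsv=cv2.cvtColor(p["frame"],cv2.COLOR_RGB2HSV)
    m=cv2.inRange(hsv,(105,120,70),(125,255,255))
    k,l,st,ce=cv2.connectedComponentsWithStats(m)
    for i in range(1,k):
        u,v=ce[i]
        if st[i,4]<5 or (n=="top" and u<100) or (n=="scene" and v<95): continue
        z=.065 if st[i,4]<60 else .095
        ys,xs=np.where(l==i)
        w=np.array([ray(p,a,b,z)[:2] for a,b in zip(xs,ys)])
        r=cv2.minAreaRect((w*1000).astype(np.float32))
        print(n,st[i,4],ce[i].round(1),ray(p,u,v,z).round(4),r)
    m=cv2.inRange(hsv,(3,180,150),(16,255,255))
    k,l,st,ce=cv2.connectedComponentsWithStats(m)
    for i in range(1,k):
        if st[i,4]>30: print(n,"orange",ce[i].round(1),ray(p,*ce[i],.055).round(4))
a=cv2.resize(T["frame"][130:250,90:290],(800,480),interpolation=cv2.INTER_CUBIC)
cv2.imwrite("pics/c1.png",a[:,:,::-1])
E
```

```text
top 155 [171.6 195.1] [0.4731 0.2746 0.095 ] ((472.5516052246094, 274.7542724609375), (47.869667053222656, 15.447021484375), 12.060471534729004)
top 13 [354.  213.4] [ 0.5044 -0.1314  0.065 ] ((504.53143310546875, -131.50579833984375), (9.202563285827637, 5.876358509063721), 80.31195831298828)
top 13 [383.8 218.2] [ 0.5044 -0.1989  0.065 ] ((504.81890869140625, -199.32464599609375), (4.588136196136475, 9.106062889099121), 9.314002990722656)
top 16 [342.  245.5] [ 0.4278 -0.1145  0.065 ] ((427.78924560546875, -114.4835205078125), (6.708800315856934, 8.94723892211914), 9.310842514038086)
top 16 [391.4 253.8] [ 0.4273 -0.2249  0.065 ] ((426.79339599609375, -225.09835815429688), (8.887996673583984, 6.633338451385498), 6.444812297821045)
top orange [133.7 223.6] [0.4024 0.3568 0.055 ]
top orange [116.7 226.8] [0.3892 0.3929 0.055 ]
top orange [125.5 235.6] [0.3728 0.3686 0.055 ]
top orange [365.8 250.6] [ 0.4266 -0.1698  0.055 ]
scene 47 [253.5 101.6] [0.4871 0.3095 0.065 ] ((485.5880432128906, 309.32586669921875), (37.086524963378906, 12.303585052490234), 8.588672637939453)
scene 18 [270.  254.3] [ 0.4293 -0.1161  0.065 ] ((429.233642578125, -116.48175048828125), (6.294684886932373, 7.345090866088867), 76.94486236572266)
scene 17 [315.6 263.9] [ 0.5051 -0.1542  0.065 ] ((504.89654541015625, -154.22158813476562), (8.288419723510742, 5.433811187744141), 73.25401306152344)
scene 20 [326.6 297.6] [ 0.5047 -0.2208  0.065 ] ((504.4728088378906, -220.6581268310547), (9.338151931762695, 5.156793117523193), 72.34798431396484)
scene 25 [284.6 310. ] [ 0.4289 -0.2261  0.065 ] ((428.7222595214844, -225.96902465820312), (7.051999568939209, 8.470088005065918), 76.75970458984375)
scene orange [276.8 284.1] [ 0.4287 -0.1721  0.055 ]
```

View pics/c1.png

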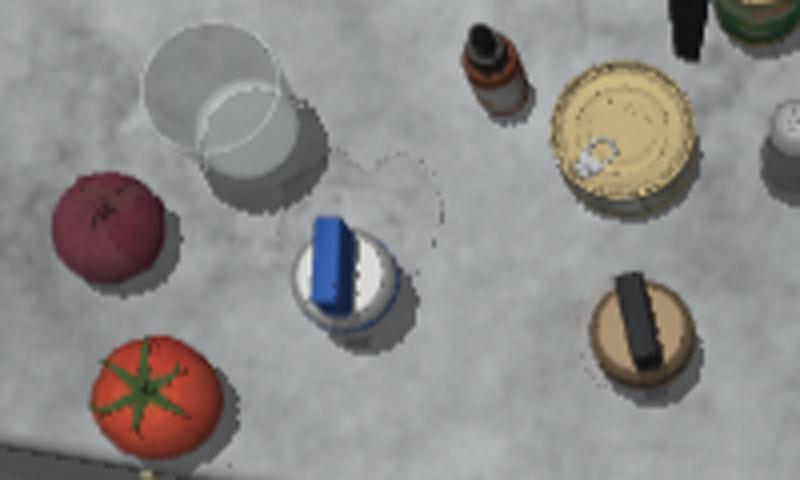

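Request:
{"fn": "apply_moves", "kwargs": {
  "motion": [
    [[10,-15,20],0.1],
    [[25,-35,10],0.1],
    [[27,-37,5],0.1],
    [[27,-37,0],0.1],
    [[27,-37,0],0.1]
  ]
}}

```text
t: 1.0
eef_pos: [0.322, 0.4805, 0.2578]
orientation: [0.0, -0.098, 0.995, 0.0]
contact_force: [0.9, 0.2, 0.0]
opening: 0.997
grip_force: 0.0
```

Request:
{"fn": "apply_moves", "kwargs": {
  "motion": [
    [[27,-37,0],0.02],
    [[27,-37,0],0],
    [[27,-37,0],0],
    [[27,-37,0],0],
    [[20,-27,0],0]
  ]
}}

```text
t: 1.5
eef_pos: [0.4507, 0.3043, 0.2578]
orientation: [0.0, -0.104, 0.995, 0.0]
contact_force: [-0.2, 0.6, -0.7]
opening: 1.001
grip_force: 0.0
```

```bash
python3 - <<'E'
from h import *
p=camera("wrist");save(p,"w1.png")
print(p["fovy"],p["cx"],p["cy"],np.round(p["extrinsics"],3).tolist())
for l in ["fresh_cartridge"]:
    print([(round(d["score"],2),world(p,d["location"]).round(3)) for d in find_in(p,l)[:3]])
o=observe();print(o["t"],o["eef_pos"],o["orientation"],o["joint_pos"])
T=camera("top")
print(ray(T,152,162,0).round(3))
for z in (.06,.09,.12,.15):print(z,ray(T,143,150,z).round(3))
S=camera("scene");a=cv2.resize(S["frame"][50:210,180:360],(720,640)[:1]+(600,),interpolation=cv2.INTER_CUBIC)
b=p["frame"]
cv2.imwrite("pics/c2.png",a[:,:,::-1])
E
```

```text
65.70646984690485 275.68421729701345 205.57840443517847 [[-0.208, -0.952, -0.224, 0.386], [0.978, -0.202, -0.048, 0.292], [0.0, -0.229, 0.973, 0.42], [0.0, 0.0, 0.0, 1.0]]
[(0.85, array([0.468, 0.279, 0.065])), (0.24, array([ 0.42 , -0.088,  0.045]))]
1.6 [0.45199026 0.30275392 0.25787241] [ 5.69075173e-04 -1.02167092e-01  9.94767030e-01 -3.41998612e-04] [-0.86536076  0.17829264  0.17832146  1.86787947 -0.03399576  1.09785552
  1.10115228]
[0.567 0.367 0.   ]
0.06 [0.576 0.373 0.06 ]
0.09 [0.567 0.362 0.09 ]
0.12 [0.558 0.351 0.12 ]
0.15 [0.548 0.34  0.15 ]
```

View pics/w1.png

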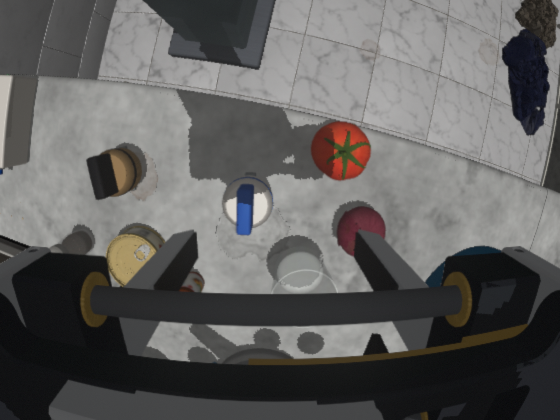

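View pics/c2.png

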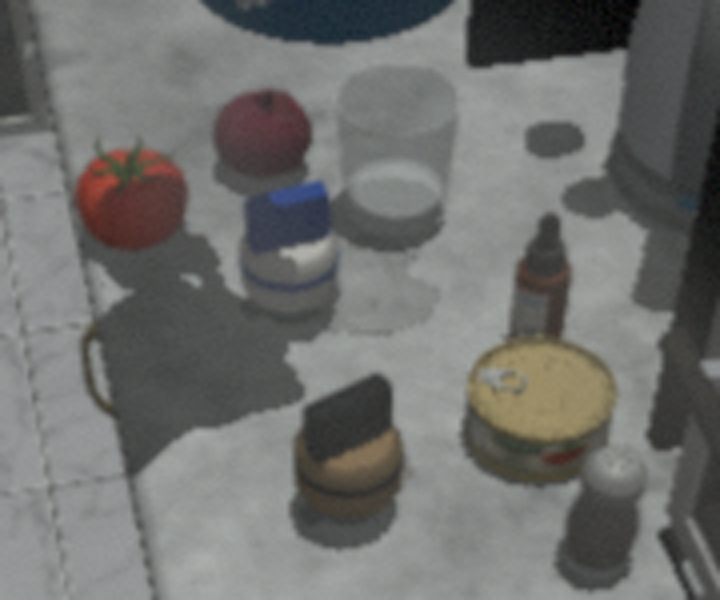

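The pictures show the blue wing at about (246,208) in the wrist view. The tumbler is about 90 mm tall, so the gripper body will clear it. Next I measure the wing through the fisheye model.

```bash
cat >> h.py <<'E'
def fray(p,u,v,z):
    E=np.array(p["extrinsics"]);f=210/np.tan(np.radians(p["fovy"])/2)
    a=np.array([u-p["cx"],v-p["cy"]]);r=np.hypot(*a)+1e-9;t=r/f
    d=E[:3,:3]@np.array([a[0]/r*np.sin(t),-a[1]/r*np.sin(t),-np.cos(t)]);o=E[:3,3]
    return o+d*(z-o[2])/d[2]
def wing(p,near,z,vmin=0):
    hsv=cv2.cvtColor(p["frame"],cv2.COLOR_RGB2HSV)
    m=cv2.inRange(hsv,(105,120,vmin),(125,255,255));k,l,st,ce=cv2.connectedComponentsWithStats(m)
    for i in range(1,k):
        if st[i,4]<60: continue
        ys,xs=np.where(l==i)
        w=np.array([fray(p,a,b,z)[:2] for a,b in zip(xs,ys)])
        if np.hypot(*(w.mean(0)-near))<.06: print(vmin,st[i,4],w.mean(0),cv2.minAreaRect((w*1000).astype(np.float32)), np.median(p["frame"][l==i],0))
E
python3 - <<'E'
from h import *
p=camera("wrist")
for v in (70,120,150,170,190): wing(p,(.47,.275),.095,v)
a=p["frame"][170:250,200:300];cv2.imwrite("pics/c3.png",cv2.resize(a,(800,600),interpolation=cv2.INTER_CUBIC)[:,:,::-1])
o=observe();print(o["eef_pos"],o["orientation"])
E
```

```text
70 647 [0.47384148 0.27692473] ((474.0797424316406, 277.1664733886719), (48.367706298828125, 15.604392051696777), 8.49670124053955) [ 51.  83. 152.]
120 419 [0.48092032 0.27753484] ((480.6372375488281, 277.0954895019531), (35.56829071044922, 13.78295612335205), 9.982348442077637) [ 53.  89. 161.]
150 330 [0.48053833 0.27754442] ((480.16632080078125, 277.4722900390625), (34.64508056640625, 10.550936698913574), 10.190199851989746) [ 54.  90. 163.]
[0.44882996 0.30756325 0.25753243] [-2.81158976e-05 -1.05509803e-01  9.94418251e-01  1.50885192e-04]
```

View pics/c3.png

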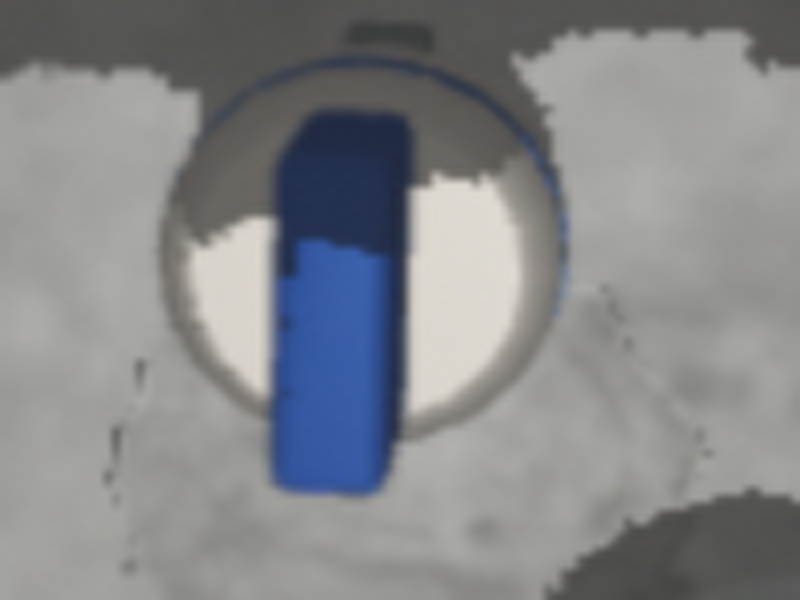

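The wing is centred near (0.473, 0.276) with yaw about 10–11°. The wing sides look clear on both sides.

Request:
{"fn": "apply_moves", "kwargs": {
  "motion": [
    [[12,-16,-30],-0.01],
    [[12,-15,-40],-0.01],
    [[0,0,-40],0],
    [[0,0,-35],0],
    [[0,0,-20],0]
  ]
}}

```text
t: 2.25
eef_pos: [0.4713, 0.2767, 0.0897]
orientation: [-0.001, -0.096, 0.995, -0.001]
contact_force: [0.3, -0.4, -1.0]
opening: 1.0
grip_force: 0.0
```

Request:
{"fn": "apply_moves", "kwargs": {
  "motion": [
    [[0,0,-9],0],
    [[0,0,0],0],
    [[0,0,0],0]
  ]
}}

```text
t: 2.55
eef_pos: [0.4734, 0.2769, 0.0844]
orientation: [0.0, -0.096, 0.995, 0.0]
contact_force: [-0.2, -0.6, 0.5]
opening: 1.003
grip_force: 0.0
```

```bash
python3 - <<'E'
from h import *
p=camera("wrist");wing(p,(.47,.275),.095,40)
o=observe();print(o["t"],o["eef_pos"],o["orientation"],o["contact_force"])
E
```

```text
40 2537 [0.46597947 0.274635  ] ((466.74322509765625, 274.79443359375), (47.75190734863281, 14.715132713317871), 8.948160171508789) [32. 50. 90.]
2.6 [0.47359457 0.27689815 0.08466522] [ 6.90407376e-04 -9.57239948e-02  9.95407545e-01  5.09703277e-04] [-0.2417344  -0.24948866  0.04373016]
```

Request:
{"fn": "apply_moves", "kwargs": {
  "motion": [
    [[-2,-1,0],-0.02],
    [[0,0,0],0],
    [[0,0,0],0],
    [[0,0,0],0],
    [[0,0,0],0]
  ],
  "grip": 0,
  "squeeze": 45
}}

```text
t: 3.1
eef_pos: [0.4712, 0.275, 0.0836]
orientation: [0.0, -0.085, 0.996, 0.0]
contact_force: [-0.1, -0.3, 0.3]
opening: 0.61
grip_force: 0.0
```

Request:
{"fn": "apply_moves", "kwargs": {
  "motion": [
    [[0,0,0],0],
    [[0,0,0],0],
    [[0,0,0],0]
  ]
}}

```text
t: 3.4
eef_pos: [0.4711, 0.275, 0.0834]
orientation: [-0.0, -0.085, 0.996, -0.0]
contact_force: [-0.6, -0.3, -0.2]
opening: 0.359
grip_force: 0.0
```

Request:
{"fn": "apply_moves", "kwargs": {
  "motion": [
    [[0,0,0],0],
    [[0,0,0],0],
    [[0,0,0],0],
    [[0,0,0],0],
    [[0,0,0],0]
  ]
}}

```text
t: 3.9
eef_pos: [0.4711, 0.275, 0.0834]
orientation: [-0.0, -0.085, 0.996, -0.0]
contact_force: [-0.2, 0.2, -0.5]
opening: 0.164
grip_force: 45.0
```

Request:
{"fn": "apply_moves", "kwargs": {
  "motion": [
    [[0,0,20],0],
    [[0,0,40],0],
    [[0,0,40],0],
    [[0,0,30],0],
    [[0,-20,10],0]
  ]
}}

```text
t: 4.4
eef_pos: [0.4718, 0.2574, 0.2264]
orientation: [0.002, -0.087, 0.996, 0.001]
contact_force: [0.0, 0.8, -2.1]
opening: 0.169
grip_force: 45.0
```

Request:
{"fn": "apply_moves", "kwargs": {
  "motion": [
    [[0,-30,0],-0.04],
    [[0,-40,0],-0.04],
    [[0,-40,0],-0.04],
    [[0,-40,0],-0.05],
    [[0,-40,0],0]
  ]
}}

```text
t: 4.9
eef_pos: [0.4694, 0.0613, 0.2219]
orientation: [-0.001, 0.002, 1.0, -0.0]
contact_force: [0.7, 0.3, -2.2]
opening: 0.166
grip_force: 45.0
```

Request:
{"fn": "apply_moves", "kwargs": {
  "motion": [
    [[0,-40,0],0],
    [[-10,-40,0],0],
    [[-10,-40,0],0],
    [[-10,-40,0],0],
    [[-13,-35,0],0]
  ]
}}

```text
t: 5.4
eef_pos: [0.4254, -0.1332, 0.222]
orientation: [-0.001, 0.002, 1.0, 0.0]
contact_force: [1.0, 0.2, -2.7]
opening: 0.169
grip_force: 45.0
```

Request:
{"fn": "apply_moves", "kwargs": {
  "motion": [
    [[0,-25,0],0],
    [[0,-15,0],0],
    [[0,0,0],0],
    [[0,0,0],0]
  ]
}}

```text
t: 5.8
eef_pos: [0.4266, -0.1704, 0.2224]
orientation: [-0.001, 0.001, 1.0, 0.0]
contact_force: [-0.4, -0.0, -2.5]
opening: 0.169
grip_force: 45.0
```

```bash
python3 - <<'E'
from h import *
o=observe();print(o["t"],o["eef_pos"],o["orientation"],o["contact_force"],o["grip_force"],o["joint_pos"])
S=camera("scene");save(S,"s2.png")
p=camera("wrist");save(p,"w2.png")
for q in (S,p):
  for l in ("fresh_cartridge","station"):
    print(l,[(round(d["score"],2),world(q,d["location"]).round(3)) for d in find_in(q,l)[:2]])
wing(p,o["eef_pos"][:2],o["eef_pos"][2]+.0125,30)
E
```

```text
5.8 [ 0.42661205 -0.17041319  0.22237457] [-9.73896071e-04  8.34917700e-04  9.99999168e-01  1.35283189e-04] [-0.44865092 -0.00713109 -2.45189351] 44.98360097408295 [-0.31919359  0.05943211  0.59074408  2.09562074 -0.03904616  0.99889149
  1.86106482]
fresh_cartridge [(0.71, array([ 0.423, -0.194,  0.186]))]
station [(0.65, array([ 0.424, -0.195,  0.186])), (0.62, array([ 0.42 , -0.202,  0.067]))]
fresh_cartridge [(0.61, array([ 0.412, -0.17 ,  0.202]))]
station [(0.95, array([ 0.404, -0.173,  0.063]))]
30 73 [ 0.39237866 -0.1954263 ] ((392.43597412109375, -195.54676818847656), (4.390344142913818, 3.886120319366455), 89.7431411743164) [41. 55. 89.]
30 69 [ 0.39273462 -0.14396723] ((392.708251953125, -144.02001953125), (4.3844380378723145, 3.8665032386779785), 1.83018958568573) [44. 57. 90.]
30 2497 [ 0.42003588 -0.16884944] ((420.4988098144531, -168.94720458984375), (44.533512115478516, 15.313346862792969), 0.8522281050682068) [28. 43. 83.]
```

View pics/w2.png

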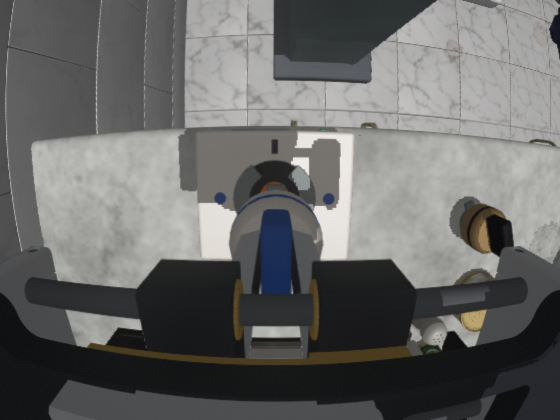

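View pics/s2.png

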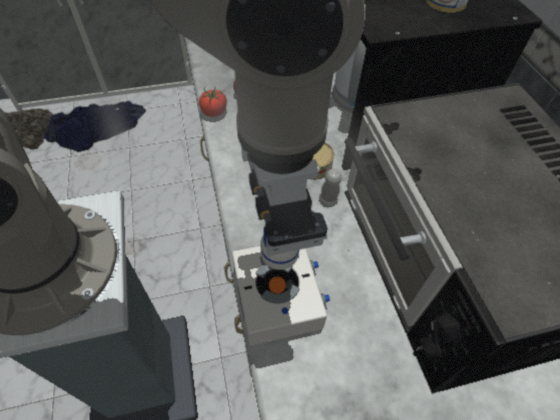

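```bash
python3 - <<'E'
from h import *
p=camera("wrist");o=observe();z=o["eef_pos"][2]
print(o["eef_pos"],np.array(p["extrinsics"])[:3,3])
hsv=cv2.cvtColor(p["frame"],cv2.COLOR_RGB2HSV)
k,l,st,ce=cv2.connectedComponentsWithStats(cv2.inRange(hsv,(105,120,30),(125,255,255)))
for i in range(1,k):
    if 40<st[i,4]<300: print(ce[i],fray(p,*ce[i],.065).round(4))
for r in range(186,262,2): print(r,p["frame"][r,272:280].mean(0).round().astype(int),fray(p,275,r,z+.0115).round(4)[0],fray(p,275,r,z-.0235).round(4)[0])
a=p["frame"][120:300,180:380];cv2.imwrite("pics/c4.png",cv2.resize(a,(660,594),interpolation=cv2.INTER_CUBIC)[:,:,::-1])
E
```

```text
[ 0.42815327 -0.16951689  0.22339415] [ 0.36203774 -0.16865171  0.38529556]
[219.39189189 196.35135135] [ 0.4277 -0.2256  0.065 ]
[327.75714286 197.37142857] [ 0.4286 -0.1156  0.065 ]
186 [64 66 66] 0.3879 0.3939
188 [67 69 69] 0.3889 0.3951
190 [90 88 85] 0.3898 0.3963
192 [95 93 89] 0.3908 0.3975
194 [52 59 76] 0.3917 0.3987
196 [60 68 86] 0.3927 0.3998
198 [98 95 92] 0.3937 0.401
200 [99 97 93] 0.3946 0.4022
202 [101  99  95] 0.3956 0.4034
204 [103 100  96] 0.3966 0.4046
206 [105 102  98] 0.3976 0.4058
208 [102  99  97] 0.3985 0.407
210 [31 42 71] 0.3995 0.4082
212 [30 42 72] 0.4005 0.4095
214 [29 42 72] 0.4015 0.4107
216 [29 42 71] 0.4025 0.4119
218 [30 42 72] 0.4035 0.4131
220 [29 42 72] 0.4045 0.4143
222 [29 42 72] 0.4055 0.4156
224 [29 42 74] 0.4065 0.4168
226 [29 44 79] 0.4075 0.4181
228 [30 45 83] 0.4085 0.4193
230 [30 46 84] 0.4095 0.4206
232 [30 47 85] 0.4105 0.4218
234 [30 47 85] 0.4116 0.4231
236 [30 47 85] 0.4126 0.4243
238 [30 47 85] 0.4136 0.4256
240 [30 47 85] 0.4146 0.4269
242 [30 47 85] 0.4157 0.4282
244 [28 46 85] 0.4167 0.4295
246 [29 46 85] 0.4178 0.4308
248 [28 46 84] 0.4188 0.4321
250 [28 46 84] 0.4199 0.4334
252 [28 46 84] 0.421 0.4347
254 [27 46 85] 0.422 0.436
256 [27 45 84] 0.4231 0.4373
258 [27 45 84] 0.4242 0.4386
260 [26 45 84] 0.4253 0.44
```

View pics/c4.png

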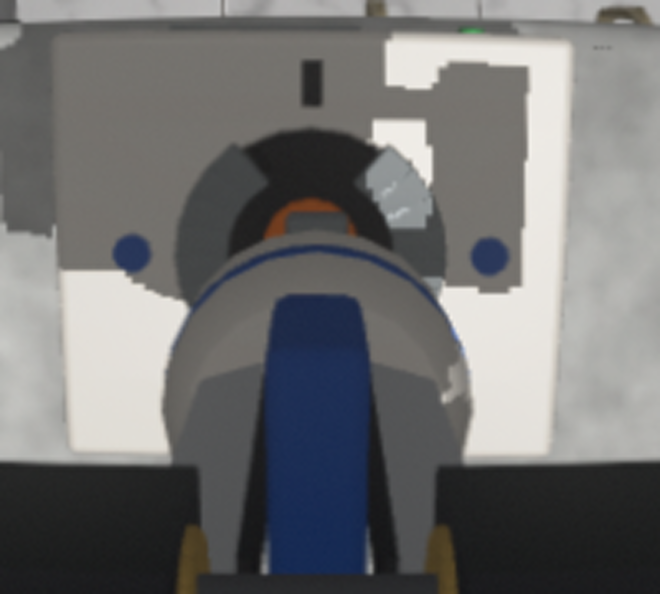

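Request:
{"fn": "apply_moves", "kwargs": {
  "motion": [
    [[-4,-1,-15],0],
    [[0,0,-25],0],
    [[0,0,-20],0],
    [[0,0,-5],0],
    [[0,0,0],0]
  ]
}}

```text
t: 6.65
eef_pos: [0.4239, -0.1709, 0.1582]
orientation: [-0.001, -0.001, 1.0, -0.0]
contact_force: [0.2, -0.3, -1.4]
opening: 0.163
grip_force: 45.0
```

```bash
python3 - <<'E'
from h import *
p=camera("wrist");o=observe();z=o["eef_pos"][2]
print(o["t"],o["eef_pos"],o["orientation"],o["contact_force"])
hsv=cv2.cvtColor(p["frame"],cv2.COLOR_RGB2HSV)
k,l,st,ce=cv2.connectedComponentsWithStats(cv2.inRange(hsv,(105,120,30),(125,255,255)))
for i in range(1,k):
    if 30<st[i,4]<300: print(ce[i],st[i,4],fray(p,*ce[i],.065).round(4))
wing(p,o["eef_pos"][:2],z+.0115,30)
for r in range(204,236,2): print(r,p["frame"][r,272:280].mean(0).round().astype(int),fray(p,275,r,z+.0115).round(4)[0],fray(p,275,r,z-.0235).round(4)[0])
E
```

```text
6.7 [ 0.42434359 -0.17099076  0.15888766] [-1.01858214e-04 -6.07283606e-04  9.99999803e-01 -1.18140586e-04] [-0.42908913  0.05617951 -1.58758889]
[274.8974359  195.87179487] 39 [ 0.4096 -0.1705  0.065 ]
[208.45833333 217.31666667] 120 [ 0.4276 -0.2254  0.065 ]
[341.54782609 218.47826087] 115 [ 0.4285 -0.1155  0.065 ]
30 120 [ 0.39890314 -0.20249832] ((398.78216552734375, -202.48313903808594), (5.4905924797058105, 6.063135623931885), 87.26295471191406) [39. 52. 87.]
30 2505 [ 0.41691053 -0.16987678] ((417.4018249511719, -169.978515625), (44.57012176513672, 15.327263832092285), 0.9340407252311707) [26. 43. 82.]
30 115 [ 0.39940406 -0.13799563] ((399.4253845214844, -138.00885009765625), (5.619451522827148, 5.4816365242004395), 2.76751971244812) [40. 53. 87.]
204 [101  99  95] 0.3923 0.4002
206 [103 100  96] 0.3932 0.4014
208 [100  98  96] 0.3942 0.4026
210 [28 40 70] 0.3952 0.4039
212 [27 40 70] 0.3962 0.4051
214 [26 40 70] 0.3971 0.4063
216 [26 40 70] 0.3981 0.4075
218 [26 40 70] 0.3991 0.4087
220 [26 40 70] 0.4001 0.4099
222 [26 39 70] 0.4011 0.4112
224 [26 39 72] 0.4021 0.4124
226 [26 42 78] 0.4031 0.4136
228 [27 44 82] 0.4041 0.4149
230 [27 44 83] 0.4051 0.4161
232 [27 45 83] 0.4061 0.4174
234 [28 45 84] 0.4072 0.4186
```

Request:
{"fn": "apply_moves", "kwargs": {
  "motion": [
    [[0,0,-6],0],
    [[0,0,-6],0],
    [[0,0,-6],0],
    [[0,0,0],0]
  ],
  "squeeze": 58
}}

```text
t: 7.1
eef_pos: [0.4238, -0.1709, 0.1398]
orientation: [-0.001, -0.001, 1.0, 0.0]
contact_force: [1.0, 0.6, -2.4]
opening: 0.17
grip_force: 58.0
```

Request:
{"fn": "apply_moves", "kwargs": {
  "motion": [
    [[0,0,-4],0],
    [[0,0,-4],0],
    [[0,0,-2],0],
    [[0,0,-1],0],
    [[0,0,0],0]
  ]
}}

```text
t: 7.6
eef_pos: [0.4244, -0.1712, 0.1303]
orientation: [0.0, -0.0, 1.0, 0.0]
contact_force: [-9.0, 1.7, 27.8]
opening: 0.166
grip_force: 58.0
```

Request:
{"fn": "apply_moves", "kwargs": {
  "motion": [
    [[0,0,0.5],0],
    [[0,0,0],0],
    [[0,0.5,0],-0.13],
    [[0.1,0.5,0],-0.13],
    [[0.2,0.5,0],-0.13]
  ]
}}

```text
t: 8.1
eef_pos: [0.4248, -0.1696, 0.1303]
orientation: [0.0, 0.196, 0.981, 0.0]
contact_force: [-2.2, 0.6, 9.2]
opening: 0.171
grip_force: 58.0
```

Request:
{"fn": "apply_moves", "kwargs": {
  "motion": [
    [[0.2,0.5,0],-0.13],
    [[0.3,0.4,0],-0.13],
    [[0.4,0.4,0],-0.13],
    [[0.4,0.3,0],-0.13],
    [[0.4,0.3,0],-0.13]
  ]
}}

```text
t: 8.6
eef_pos: [0.4268, -0.1676, 0.1304]
orientation: [0.0, 0.499, 0.867, 0.0]
contact_force: [-1.3, 1.0, 6.4]
opening: 0.168
grip_force: 58.0
```

Request:
{"fn": "apply_moves", "kwargs": {
  "motion": [
    [[0.5,0.2,0],-0.13],
    [[0.5,0.2,0],-0.13],
    [[0.5,0.1,0],-0.13],
    [[0.5,0.1,0],-0.13],
    [[0,0,0],0]
  ]
}}

```text
t: 9.1
eef_pos: [0.429, -0.1671, 0.1303]
orientation: [0.001, 0.705, 0.71, 0.0]
contact_force: [-0.9, 0.6, 10.0]
opening: 0.169
grip_force: 58.0
```

Request:
{"fn": "apply_moves", "kwargs": {
  "motion": [
    [[0,0,0],0],
    [[0,0,0],0],
    [[0,0,0],0]
  ]
}}

```text
t: 9.4
eef_pos: [0.4289, -0.1671, 0.1303]
orientation: [0.001, 0.703, 0.711, 0.0]
contact_force: [0.5, -1.4, 8.2]
opening: 0.161
grip_force: 58.0
```

```bash
python3 - <<'E'
from h import *
p=camera("wrist");o=observe()
print(o["t"],o["eef_pos"],o["orientation"],o["contact_force"],o["wrist_torque"],o["joint_pos"])
wing(p,o["eef_pos"][:2],.142,30)
E
```

```text
9.45 [ 0.42892792 -0.16708222  0.13034755] [5.14838961e-04 7.02886353e-01 7.11301833e-01 4.59396973e-04] [0.50727475 0.25345285 7.37170095] [ 0.06030062 -0.0387294  -0.15091069] [-0.54489864  0.27573345  0.90980785  2.20100207 -0.30753581  0.79128078
  0.57743382]
30 195 [ 0.42828883 -0.11029129] ((428.2844543457031, -110.31412506103516), (6.4657301902771, 6.965681552886963), 0.6857600212097168) [ 78. 114. 191.]
30 2516 [ 0.42864202 -0.15965033] ((428.6186828613281, -159.9170684814453), (15.862947463989258, 44.5973014831543), 0.6617469191551208) [24. 42. 81.]
30 85 [ 0.47662023 -0.16040544] ((476.6861877441406, -160.33370971679688), (3.7901439666748047, 6.026796817779541), 6.016737461090088) [ 43.  78. 150.]
```

Request:
{"fn": "apply_moves", "kwargs": {
  "motion": [
    [[0,0,0],0],
    [[0,0,0],0],
    [[0,0,0],0],
    [[0,0,0],0],
    [[0,0,0],0]
  ],
  "grip": 60
}}

```text
t: 9.95
eef_pos: [0.4281, -0.167, 0.1299]
orientation: [-0.0, 0.703, 0.711, -0.0]
contact_force: [0.0, 0.1, 0.5]
opening: 0.555
grip_force: 0.0
```

Request:
{"fn": "apply_moves", "kwargs": {
  "motion": [
    [[0,0,10],0],
    [[0,0,20],0],
    [[0,0,30],0],
    [[0,0,30],0],
    [[0,0,20],0]
  ]
}}

```text
t: 10.45
eef_pos: [0.4284, -0.1677, 0.2421]
orientation: [0.0, 0.703, 0.711, 0.0]
contact_force: [0.1, -0.9, -0.5]
opening: 0.638
grip_force: 0.0
```

Request:
{"fn": "apply_moves", "kwargs": {
  "motion": [
    [[40,0,0],0],
    [[40,0,0],0],
    [[0,0,0],0],
    [[0,0,0],0],
    [[0,0,0],0]
  ]
}}

```text
t: 10.95
eef_pos: [0.5051, -0.1674, 0.2404]
orientation: [-0.0, 0.703, 0.711, -0.0]
contact_force: [-1.1, 0.1, 1.0]
opening: 0.64
grip_force: 0.0
```

```bash
python3 - <<'E'
from h import *
p=camera("wrist");o=observe();save(p,"w5.png")
print(o["t"],o["eef_pos"],o["contact_force"],o["opening"])
for z in (.142,.145):wing(p,(.428,-.17),z,30)
E
```

```text
11.0 [ 0.50508777 -0.16722504  0.24046415] [-0.35401982 -0.30656616  0.45979047] 0.6420147646025581
30 1268 [ 0.43174225 -0.16869361] ((432.19232177734375, -168.26559448242188), (21.301313400268555, 51.935157775878906), 0.13445182144641876) [38. 55. 98.]
30 1268 [ 0.43258033 -0.16790663] ((433.0251770019531, -167.48355102539062), (21.05580711364746, 51.336631774902344), 0.13439857959747314) [38. 55. 98.]
```

View pics/w5.png

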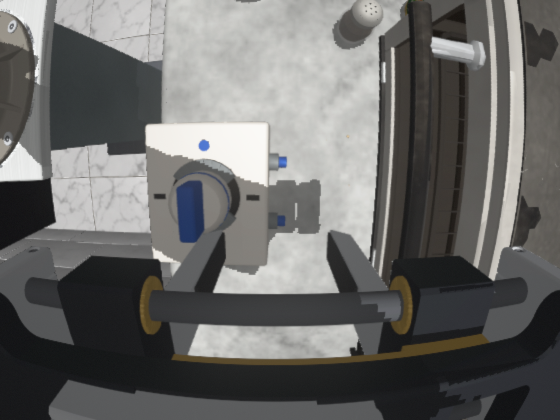

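The cartridge is seated on the collar, the wing (190,210) points at the blue dots, and the gripper is clear of it.

```bash
python3 -c "
from rig import *
print(close_job())"
```

```text
the job is handed in; nothing more can be done
None
```

The fresh cartridge went down fully home, turned a quarter turn clockwise and stayed locked with its wing at the blue dots after I let go. The spent cartridge was not touched, and I handed the job in at about 11 s; no verdict was shown.

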